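# Put the salt shaker and the spice jar away in the covered bin

## Robot

A 7-joint arm with a two-finger parallel gripper is mounted at the origin on a cart in front of the work surface, level with it; the furniture and walls round the work are solid. World frame = base frame: x ahead of the robot, y to its left, z up, the work surface at z = 0. Lengths are in m, angles in rad, forces in N, time in s.
With the tool pointing down it reaches from about 0.375 to 0.925 m from the base axis. Payload 3.1 kg.
Tool frame: the origin (TCP) lies on the front face of the gripper's body, between the roots of the fingers; the fingertips stand 73 mm ahead of it and the grasp point (between the pads) lies 54 mm ahead of it; z points along the fingers, y is the line along which they close (so a half turn about z gives the same grasp; the last joint's range is limited). The gripper opens to 85 mm and grips with 20 to 120 N. Pads are 22 mm wide; open, the fingers measure 114 mm over their backs; the gripper's body (76 mm by 85 mm) begins 54 mm behind the grasp point. The pads swing forward as they close: fully open they stand 13 mm farther back than shut.
Start: joints at [-1.431, 0.383, 0.044, 1.598, -0.018, 1.161, -0.05], TCP at [0.153, 0.632, 0.304] pointing down, gripper open.
Joint ranges: [-2.61, 2.61], [-0.41, 2.15], [-1.48, 1.57], [0, 2.5], [-1.57, 4.71], [0.05, 1.97], [-2.85, 2.85]. Speed limits (rad/s): [2.79, 2.79, 3.14, 3.14, 3.14, 3.14, 3.14].

## Interface

Orientations are given as a 3x3 rotation matrix whose columns are the frame's x, y, z axes.
In Python, from cell import ctrl, eyes, job gives the robot as it stands. The module is installed in compiled form; this text tells all that it offers.
- The arm moves only by the shell command python3 -m crank 'ROWS' [FORCE]. ROWS is JSON, a list of rows, each a list of 3 entries, a list of its own where there are three numbers: the finger opening in cm, from 0 to 8.54, then the shift along the tool's x, y, z in cm, then the turn about the tool's z in rad. In form: [[claw, [tx, ty, tz], roll], ...]. A call has 1 to 5 rows; each row is the pose to reach, as a shift and turn from the pose commanded when the call began, along the tool's axes at that moment; what a row does not reach only later rows make up. A row lasts 1/10 s, in which the tool goes at most 50 mm and 8.59 degrees, less where a joint would pass 70% of its speed; a pose out of reach is approached as far as the arm can. A call with a gripper value outside its range is refused whole. The fingers move at their own pace and stop on an object; FORCE is the grip in N (left out, the last holds). Time passes only in rows, so rows that repeat a pose let the fingers close. It gives the time, the measured TCP pose, the force, the opening and the grip force at its end, in the units of the state.
- ctrl.get_obs(): the state, without advancing time (a new reading comes with each control period).
- eyes.get_image(name): name is "scene" or "top" or "wrist"; returns a dict with "frame" (480x640x3 uint8, red, green, blue), "fovy" (degrees; the focal length in pixels is half the picture's height over the tangent of half this angle, whatever the lens; pixels are square), "cx", "cy" (the principal point, pixels), "R" (3x3) and "t" (3): a world point X has camera coordinates R X + t; the wrist camera has in their place "tool_from_camera" (4x4, takes a point from camera to tool coordinates, whose origin is the TCP and whose axes are the flange's). Camera axes: x right, y down, z forward; pixel columns grow to the right and rows downward; lengths in m; the calibration is good to about 2 mm. A picture is of the moment at which its call begins: read the wrist's pose just before it. There is no depth.
- job.finish_job(): hands the job in; it is judged then, once.
The state is a dict: "time_s": time; "joint_pos": joint angles; "joint_velocities": joint speeds; "joint_efforts": joint torques, N m; "position": TCP position; "eef_rot": TCP orientation; "wrist_force": force on the tool from outside, world axes, zero at the start; "ft_torque": the same for the moment, N m; "grip_width": finger opening in m; "grasp_force": force on a finger pad.
Only numpy, scipy, OpenCV 4.12 (cv2) and the standard library are available. Lean on these libraries where they do the work, as an engineer would, in place of code of your own. Each camera call takes 0.05 s, during which the arm holds its last target. There are 200 camera calls.

## Task

Open the white worktop bin and prop its lid on the stay so that it stands open by itself. Then put the salt shaker and the spice jar away in it, one in each bay: you cannot tell how full the bays are, so lower each upright until you feel it touch the cartons inside and only then let go - do not drop it or press it down hard. Leave the lid propped open and do not disturb the mugs, the tumbler and the soap bottle that stand around.

Things in the scene. Friction and masses are not known exactly. Their poses are not given: they have to be found in the camera images.
- bin: white rectangular tub with a wooden lid, fixed; 170 mm (its x) by 310 mm (its y), 125 mm high to the rim, walls and floor 4 mm. Origin at the centre of its underside; x points to its back (hinge side), y to its left, z up. A divider 59 mm high along y = 0 makes a left (+y) and a right (-y) bay, each 162 x 151 mm inside
- bin_lid (a joint): angle of the lid (0.45 kg, 172 x 310 x 22 mm): 0 closed, grows as it opens, hard stop at 1.50. A weak spring helps it fall shut from any angle unless the stay holds it. Opened past about 1.42, the stay's pin drops into its notch by itself; lowered again, the lid comes to rest on the stay at about 1.34
- lid_handle (a point): middle of the lid's handle, moves with the lid: a round steel bar, diameter 10 mm, 120 mm long, parallel to the bin's y, 40 mm in front of the lid's front edge on two posts 100 mm apart; between them the bar is free all round. 212 mm from the hinge axis and 9 mm above it when closed; at the top when the lid is up
- lid_axis (a point): middle of the lid's hinge axis, along the bin's y at the back rim, 125 mm above the worktop; axes as the bin's
- stay_rivet (a point): rivet on the lid's right end (-y) from which the stay hangs: a flat steel strap, 105 mm from rivet to pin, outside the bin (up to 12 mm beyond its wall). Its pin rides along a notched rail under the rim and works by its own weight; leave it alone
- bay_left (a point): good place for the upright axis of what goes in the left bay: 20 mm in front of the bay's middle, at rim height (125 mm above the worktop); axes as the bin's. Flat cartons make a level surface over the whole bay; their level is unknown, 15 to 45 mm above the bin's underside, unlike the other bay's, and they give about 2 mm under 5 N
- bay_right (a point): the same point of the right bay, with its own unknown level of cartons (15 to 45 mm above the bin's underside)
- salt_shaker: salt shaker, upright: glass body 44 mm in diameter up to 70 mm, metal dome top 34 mm in diameter from there to 90 mm; 0.07 to 0.14 kg. Origin at the centre of its foot, z up
- spice_jar: spice jar, upright: round, 47 mm in diameter, 98 mm high, with a straight screw cap 46 mm in diameter over its top 20 mm; 0.08 to 0.15 kg. Origin at the centre of its foot, z up
- cream_mug: bystander: cream mug upside down, 71 mm in diameter, 106 mm with its handle, 85 mm high; origin at the centre of its underside
- pale_mug: bystander: pale green mug upside down, 72 mm in diameter, 107 mm with its handle, 86 mm high; origin at the centre of its underside
- tumbler: bystander: ribbed tumbler upside down on a square coaster, 69 mm in diameter, 104 mm high; origin at the centre of its underside
- dish_soap: bystander: white soap bottle, 58 by 82 by 277 mm; origin at the centre of its underside
Mind the look-alikes: they are no part of the job. What is shaped like the salt_shaker but green or yellow is not meant. Leave any yellow look-alike of the spice_jar alone.

How it is judged:
By the outcome, as a careful person would: the job done as asked, in the order asked, and still so for the second after the job is handed in, with the robot touching nothing.
It also fails if it takes over 72 s, if anything falls off the work surface, if the arm or the gripper's body presses on something with over 40 N, if the wrist force passes 120 N, or if a joint passes its speed limit or range.

## Working session

There is one attempt and no reset: what is moved stays moved. The work goes in short steps, Python scripts to look and compute and a shell command to move; the robot and the scene stay as the last step left them, time stands still between calls to the robot, and variables do not carry over. Pictures are saved under pics/ and viewed, at most 10 in all, crops included, and the job is handed in when it is done.

```bash
mkdir -p pics; python3 - <<'E'
from cell import ctrl,eyes
import cv2,numpy as np
o=ctrl.get_obs()
print({k:np.round(v,3).tolist() for k,v in o.items()})
for n in("scene","top"):
    d=eyes.get_image(n); cv2.imwrite(f"pics/{n}0.png",d["frame"][:,:,::-1]); np.savez(f"pics/{n}0.npz",**d)
    print(n,d["fovy"],d["cx"],d["cy"],np.round(d["R"],3).tolist(),np.round(d["t"],3), (-d["R"].T@d["t"]).round(3))
E
```

```text
{'time_s': 0.0, 'joint_pos': [-1.431, 0.384, 0.044, 1.6, -0.018, 1.161, -0.05], 'joint_velocities': [0.001, -0.0, 0.001, -0.001, -0.001, 0.0, 0.001], 'joint_efforts': [0.0, -43.346, 1.025, -24.951, 0.011, 0.011, 0.0], 'position': [0.153, 0.631, 0.302], 'eef_rot': [[-0.972, 0.235, -0.0], [0.235, 0.972, -0.003], [-0.0, -0.003, -1.0]], 'wrist_force': [-0.861, -0.063, 0.51], 'ft_torque': [0.044, -0.009, -0.052], 'grasp_force': 0.0, 'grip_width': 0.086}
scene 52.068864681794466 329.9007461629304 243.7864983630515 [[0.572, -0.82, 0.004], [-0.533, -0.375, -0.758], [0.623, 0.432, -0.652]] [-0.322  0.38   1.092] [-0.294 -0.592  1.002]
top 54.988147460700354 310.71908516170646 241.67051449300575 [[-0.009, -1.0, 0.005], [-0.986, 0.008, -0.164], [0.164, -0.007, -0.987]] [-0.006  0.557  1.441] [ 0.314 -0.     1.513]
```

View pics/scene0.png

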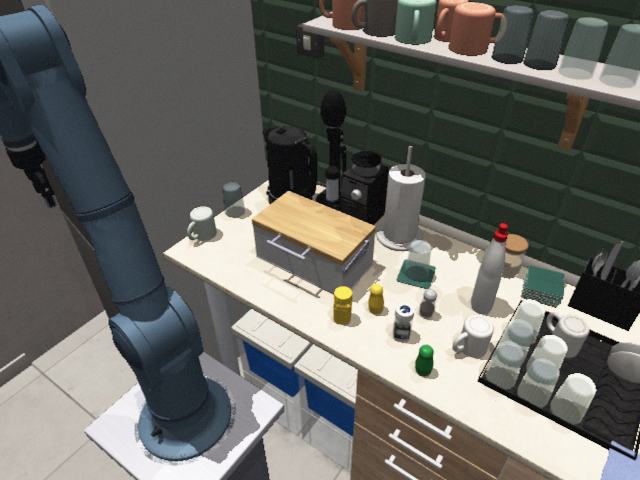

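View pics/top0.png

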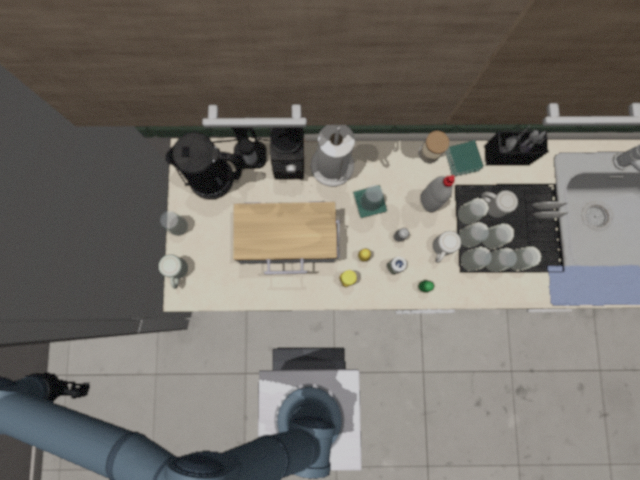

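Spice jar candidates: grey/white jar at scene (403,322), top (398,265); yellow jar at scene (343,305), top (348,278), a look-alike. Salt shaker candidates: grey glass at scene (428,303), top (402,234); yellow at (376,298) and green at (425,360), both look-alikes. I choose the grey ones. The bin's handle faces the robot (-x), and the lid is at top (285,232).

```bash
cat > h.py <<'E'
import numpy as np,cv2
from cell import ctrl,eyes
def cam(d):
    f=240/np.tan(np.radians(float(d["fovy"]))/2)
    K=np.array([[f,0,d["cx"]],[0,f,d["cy"]],[0,0,1.]])
    return K,np.array(d["R"]),np.array(d["t"])
def ray(c,uv):
    K,R,t=c; v=R.T@np.linalg.solve(K,[uv[0],uv[1],1.]); return -R.T@t,v/np.linalg.norm(v)
def plane(c,uv,z):
    o,v=ray(c,uv); return o+v*(z-o[2])/v[2]
def proj(c,X):
    K,R,t=c; p=K@(R@np.array(X)+t); return p[:2]/p[2]
def tri(rays):
    A=np.zeros((3,3));b=np.zeros(3)
    for o,v in rays:
        P=np.eye(3)-np.outer(v,v);A+=P;b+=P@o
    return np.linalg.solve(A,b)
def wristcam(d,o):
    T=np.array(d["tool_from_camera"]); Rw=np.array(o["eef_rot"])@T[:3,:3]; tw=np.array(o["position"])+np.array(o["eef_rot"])@T[:3,3]
    f=240/np.tan(np.radians(float(d["fovy"]))/2)
    K=np.array([[f,0,d["cx"]],[0,f,d["cy"]],[0,0,1.]])
    return K,Rw.T,-Rw.T@tw
E
python3 - <<'E'
from h import *
T=dict(np.load("pics/top0.npz"));S=dict(np.load("pics/scene0.npz"));ct,cs=cam(T),cam(S)
hsv=cv2.cvtColor(T["frame"],cv2.COLOR_RGB2HSV)
m=cv2.inRange(hsv,(8,70,90),(25,255,255)); m[:190]=0;m[275:]=0;m[:,:220]=0;m[:,345:]=0
c=max(cv2.findContours(m,0,1)[0],key=cv2.contourArea); r=cv2.minAreaRect(c);bx=cv2.boxPoints(r)
P=[plane(ct,p,.147) for p in bx];print(bx.round(1).tolist());print(np.round(P,3).tolist(),[np.linalg.norm(P[i]-P[i-1]).round(3) for i in range(4)])
print("spice top~",plane(ct,(398,265),.05),"salt",plane(ct,(402,234),.05), "handle",plane(ct,(288,272),.134))
a=cv2.resize(T["frame"][185:305,220:460],None,fx=3.3,fy=3.3,interpolation=2)[:,:,::-1]
b=cv2.resize(S["frame"][190:390,240:500],None,fx=3,fy=3,interpolation=2)[:,:,::-1]
cv2.imwrite("pics/ct.png",a[:600,:800]);cv2.imwrite("pics/cs.png",b[:600,:800])
E
```

```text
[[234.0, 203.0], [336.0, 203.0], [336.0, 259.0], [234.0, 259.0]]
[[0.662, 0.223, 0.147], [0.659, -0.088, 0.147], [0.487, -0.085, 0.147], [0.49, 0.22, 0.147]] [np.float64(0.172), np.float64(0.31), np.float64(0.172), np.float64(0.304)]
spice top~ [ 0.4788976  -0.28813307  0.05      ] salt [ 0.57935747 -0.30506529  0.05      ] handle [0.45105647 0.05931324 0.134     ]
```

View pics/ct.png

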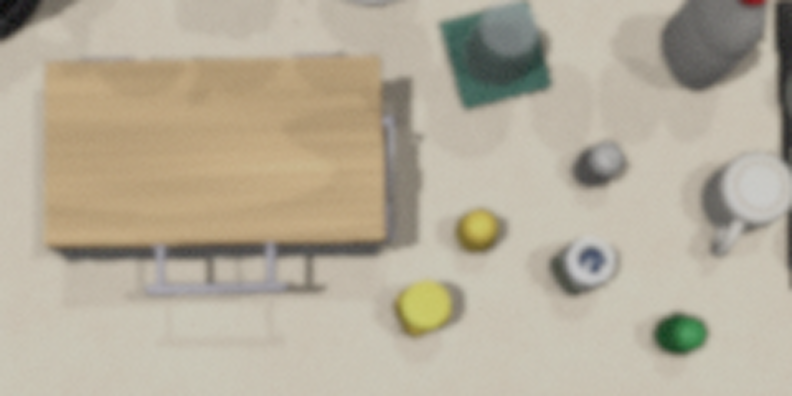

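View pics/cs.png

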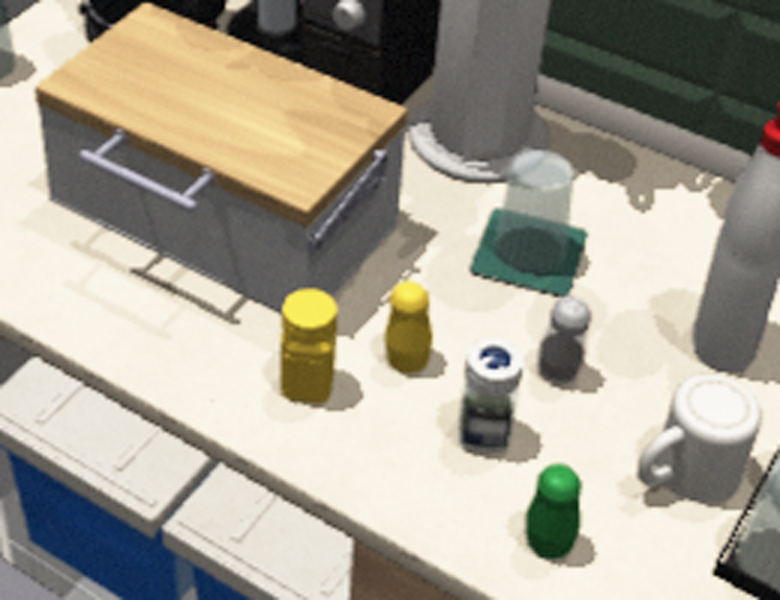

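The close crops confirm it: the clear jar with the white cap and dark contents (top (399,264)) is the spice jar. The grey shaker (top (404,233)) is the salt shaker. The handle bar runs from about top (265,273) to (306,273).

```bash
cat >> h.py <<'E'
def go(x,y,z,ang=None):
    "shift (cm, tool axes) and roll to bring the TCP to x,y,z and the tool y axis to world angle ang"
    o=ctrl.get_obs();R=np.array(o["eef_rot"]);d=R.T@(np.array([x,y,z])-o["position"])*100
    a=np.arctan2(R[1,1],R[0,1]); r=0 if ang is None else (a-ang+np.pi/2)%np.pi-np.pi/2
    print("t",round(o["time_s"],2),"pos",np.round(o["position"],4),"ya",round(a,3),"F",np.round(o["wrist_force"],1),"-> shift",d.round(2),"roll",round(r,3))
E
python3 - <<'E'
from h import *
T=dict(np.load("pics/top0.npz"));S=dict(np.load("pics/scene0.npz"));ct,cs=cam(T),cam(S)
C=lambda u,v:(220+u/3.3,185+v/3.3)
D=lambda u,v:(240+u/3,190+v/3)
print("spice",plane(ct,C(590,262),.098),plane(cs,D(494,367),.098),tri([ray(ct,C(590,262)),ray(cs,D(494,367))]))
print("salt",plane(ct,C(606,157),.083),plane(cs,D(571,312),.083),tri([ray(ct,C(606,157)),ray(cs,D(571,312))]))
for n,u,z in(("ysh",(479,229),.08),("yjar",(425,305),.098),("green",(683,333),.08)):print(n,plane(ct,C(*u),z))
print("handle",plane(ct,C(148,290),.134),plane(ct,C(285,290),.134),plane(cs,D(84,155),.134),plane(cs,D(193,203),.134))
go(.4485,.066,.30,0)
E
```

```text
spice [ 0.4753498  -0.28119353  0.098     ] [ 0.46494848 -0.28884868  0.098     ] [ 0.4769821  -0.28403829  0.08367422]
salt [ 0.5779014  -0.30354652  0.083     ] [ 0.57047592 -0.30810251  0.083     ] [ 0.5795031  -0.30535183  0.07359751]
ysh [ 0.50980465 -0.1803935   0.08      ]
yjar [ 0.43637485 -0.12581631  0.098     ]
green [ 0.40954139 -0.36966095  0.08      ]
handle [0.4489917  0.12865348 0.134     ] [0.44795879 0.00428977 0.134     ] [0.44571035 0.12458851 0.134     ] [0.4510414 0.0047525 0.134    ]
t 0.1 pos [0.1529 0.631  0.3026] ya 1.333 F [-0.3  0.8 -0.3] -> shift [-42.03 -47.95   0.38] roll 1.333
```

```bash
python3 -m crank '[[8.5,[-3,-4,0],0.13],[8.5,[-6,-8,0],0.27],[8.5,[-10,-11,0],0.4],[8.5,[-13,-15,0],0.53],[8.5,[-16,-18.5,0],0.65]]' 30; python3 -m crank '[[8.5,[1,-4,0],0.13],[8.5,[1.5,-8,0],0.27],[8.5,[1.5,-12,0],0.4],[8.5,[1.5,-16,0],0.53],[8.5,[1.5,-20,0],0.65]]'; python3 -c "
from h import *
go(.4485,.066,.30,0)"
```

```text
time_s: 0.6
position: [0.2658, 0.4115, 0.3032]
eef_rot: [[-0.626, 0.779, -0.001], [0.779, 0.626, -0.001], [-0.001, -0.001, -1.0]]
wrist_force: [1.2, 0.3, 0.8]
grip_width: 0.0847
grasp_force: 0.0
time_s: 1.1
position: [0.0992, 0.2981, 0.3034]
eef_rot: [[-0.028, 1.0, -0.0], [1.0, 0.028, -0.001], [-0.001, -0.0, -1.0]]
wrist_force: [-0.7, 0.3, 0.2]
grip_width: 0.0853
grasp_force: 0.0
t 1.1 pos [0.0992 0.2981 0.3034] ya 0.028 F [-0.7  0.3  0.2] -> shift [-24.17  34.27   0.35] roll 0.028
```

```bash
python3 -m crank '[[8.5,[-1.5,4,0],0.03],[8.5,[-4,8,0],0.03],[8.5,[-7,12,0],0.03],[8.5,[-10,16,0],0.03],[8.5,[-13,20,0],0.03]]' 30;  python3 -c "
from h import *
go(.4485,.066,.30,0)"
```

```text
time_s: 1.6
position: [0.3056, 0.1746, 0.3037]
eef_rot: [[-0.003, 1.0, 0.0], [1.0, 0.003, 0.001], [0.001, 0.0, -1.0]]
wrist_force: [1.4, 1.1, -0.5]
grip_width: 0.085
grasp_force: 0.0
t 1.6 pos [0.3056 0.1746 0.3037] ya 0.003 F [ 1.4  1.1 -0.5] -> shift [-10.91  14.25   0.36] roll 0.003
```

```bash
python3 -m crank '[[8.5,[-3,4,0],0],[8.5,[-6,8,0],0],[8.5,[-9,12,0],0],[8.5,[-11,14.2,0],0],[8.5,[-11,14.2,0],0]]';  python3 -c "
from h import *
go(.4485,.066,.188,0)
o=ctrl.get_obs();d=eyes.get_image('wrist');c=wristcam(d,o)
for X in [(.4485,.126,.134),(.4485,.006,.134),(.4885,.066,.147)]: print(X,proj(c,X).round(1))
cv2.imwrite('pics/w1.png',d['frame'][:,:,::-1]); np.savez('pics/w1.npz',**d,**{'p':o['position'],'e':o['eef_rot']})"
```

```text
time_s: 2.1
position: [0.4496, 0.0628, 0.3044]
eef_rot: [[0.005, 1.0, 0.003], [1.0, -0.005, -0.003], [-0.003, 0.003, -1.0]]
wrist_force: [-0.5, 0.7, 0.0]
grip_width: 0.085
grasp_force: 0.0
t 2.1 pos [0.4496 0.0628 0.3044] ya -0.005 F [-0.5  0.7  0. ] -> shift [ 0.35 -0.14 11.63] roll -0.005
(0.4485, 0.126, 0.134) [312.8 134.6]
(0.4485, 0.006, 0.134) [314.6 317.7]
(0.4885, 0.066, 0.147) [380.8 239.7]
```

View pics/w1.png

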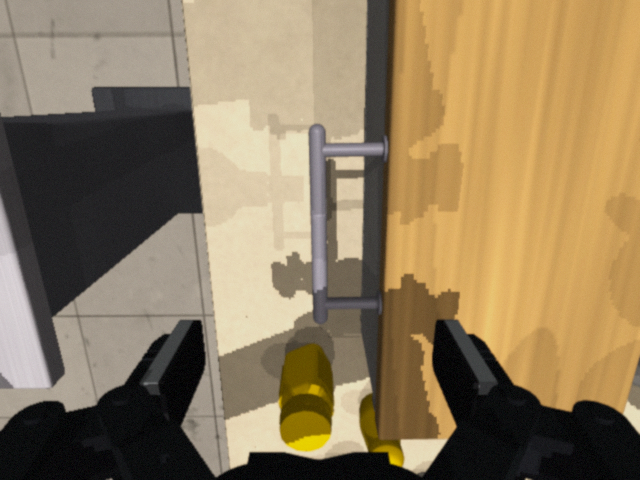

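The picture shows the bar from (317,128) to (320,318) and the lid edge at column 385. The bar lies about 3 mm further in x than estimated, at x≈0.451. I'll narrow the fingers to 3 cm so one fits between bar and lid.

```bash
python3 -m crank '[[3,[0.45,0.1,0],0],[3,[0.45,0.1,1],0],[3,[0.45,0.1,1],0],[3,[0.45,0.1,2],0],[3,[0.45,0.1,4],0]]' 30; python3 -m crank '[[3,[0,0,2],0],[3,[0,0,4],0],[3,[0,0,6],0],[3,[0,0,7.6],0],[3,[0,0,7.6],0]]'; python3 -c "
from h import *
go(.4508,.067,.188,0)"
```

```text
time_s: 2.65
position: [0.4486, 0.0721, 0.2642]
eef_rot: [[-0.005, 1.0, 0.003], [1.0, 0.005, 0.002], [0.002, 0.003, -1.0]]
wrist_force: [0.4, 0.2, 0.7]
grip_width: 0.0297
grasp_force: 0.0
time_s: 3.15
position: [0.4456, 0.0709, 0.1854]
eef_rot: [[-0.004, 1.0, -0.005], [1.0, 0.004, -0.003], [-0.003, -0.005, -1.0]]
wrist_force: [-0.8, -0.7, 0.3]
grip_width: 0.0299
grasp_force: 0.0
t 3.15 pos [0.4456 0.0709 0.1854] ya 0.004 F [-0.8 -0.7  0.3] -> shift [-0.4   0.52 -0.26] roll 0.004
```

```bash
python3 -m crank '[[3,[-0.3,0.4,-0.2],0],[0,[-0.3,0.4,-0.2],0],[0,[-0.3,0.4,-0.2],0],[0,[-0.3,0.4,-0.2],0],[0,[-0.3,0.4,-0.2],0]]' 30; python3 -c "
from h import *
go(.4508,.067,.188,0)"
```

```text
time_s: 3.65
position: [0.4505, 0.068, 0.1906]
eef_rot: [[-0.003, 1.0, -0.005], [1.0, 0.003, 0.001], [0.001, -0.005, -1.0]]
wrist_force: [-6.0, -1.1, 6.8]
grip_width: 0.0089
grasp_force: 29.3
t 3.65 pos [0.4505 0.068  0.1906] ya 0.003 F [-6.  -1.1  6.8] -> shift [-0.1   0.03  0.26] roll 0.003
```

```bash
python3 -m crank '[[0,[0,0.1,-1.25],0],[0,[0,0.2,-2.3],0],[0,[0,0.5,-3.85],0],[0,[0,0.9,-5.4],0],[0,[0,1.45,-6.9],0]]' 40; python3 -c "
from h import *
go(.4505+.197,.068,.188+.203,0)"
```

```text
time_s: 4.15
position: [0.4646, 0.0682, 0.2595]
eef_rot: [[-0.003, 1.0, -0.005], [1.0, 0.003, 0.001], [0.001, -0.005, -1.0]]
wrist_force: [-4.2, 0.1, -2.2]
grip_width: 0.0084
grasp_force: 38.9
t 4.15 pos [0.4646 0.0682 0.2595] ya 0.003 F [-4.2  0.1 -2.2] -> shift [ -0.07  18.23 -13.24] roll 0.003
```

```bash
python3 -m crank '[[0,[0,0.65,-1.45],0],[0,[0,1.4,-2.85],0],[0,[0,2.25,-4.2],0],[0,[0,3.2,-5.5],0],[0,[0,4.2,-6.7],0]]'; python3 -m crank '[[0,[0,1.15,-1.1],0],[0,[0,2.35,-2.15],0],[0,[0,3.6,-3.1],0],[0,[0,5,-3.95],0],[0,[0,6.4,-4.7],0]]'; python3 -c "
from h import *
go(.4505+.197,.068,.188+.203,0)"
```

```text
time_s: 4.65
position: [0.5053, 0.0686, 0.3268]
eef_rot: [[-0.003, 1.0, -0.01], [1.0, 0.003, 0.002], [0.002, -0.01, -1.0]]
wrist_force: [-9.9, 0.5, 4.6]
grip_width: 0.0079
grasp_force: 39.0
time_s: 5.15
position: [0.5724, 0.0693, 0.3768]
eef_rot: [[-0.004, 1.0, -0.001], [1.0, 0.004, 0.004], [0.004, -0.001, -1.0]]
wrist_force: [-5.9, 0.9, 6.1]
grip_width: 0.0085
grasp_force: 40.4
t 5.15 pos [0.5724 0.0693 0.3768] ya 0.004 F [-5.9  0.9  6.1] -> shift [-0.16  7.51 -1.43] roll 0.004
```

```bash
python3 -m crank '[[0,[0,1.45,-0.6],0],[0,[0,2.95,-1.1],0],[0,[0,4.5,-1.5],0],[0,[0,6.1,-1.8],0],[0,[0,6.9,-1.9],0]]'; python3 -m crank '[[0,[0,0.7,-0.1],0],[0,[0,0.7,-0.1],0]]'; python3 -c "
from h import *
go(.4505+.197,.068,.188+.203,0)"
```

```text
time_s: 5.65
position: [0.6431, 0.0702, 0.3952]
eef_rot: [[-0.005, 1.0, 0.004], [1.0, 0.005, 0.002], [0.002, 0.004, -1.0]]
wrist_force: [-2.4, 2.0, 5.4]
grip_width: 0.0082
grasp_force: 41.4
time_s: 5.85
position: [0.65, 0.0702, 0.3954]
eef_rot: [[-0.005, 1.0, 0.005], [1.0, 0.005, 0.002], [0.002, 0.005, -1.0]]
wrist_force: [-0.8, 2.6, 6.1]
grip_width: 0.0084
grasp_force: 41.6
t 5.85 pos [0.65   0.0702 0.3954] ya 0.005 F [-0.8  2.6  6.1] -> shift [-0.22 -0.25  0.44] roll 0.005
```

```bash
python3 -m crank '[[0,[0,-0.6,0],0],[0,[0,-1.2,0.1],0],[0,[0,-1.8,0.2],0],[0,[0,-2.4,0.25],0],[0,[0,-2.4,0.25],0]]'; python3 -m crank '[[0,[0,-0.4,0.1],0],[0,[0,-0.4,0.1],0]]'; python3 -m crank '[[0,[0,-0.4,0.1],0],[0,[0,-0.4,0.1],0]]'
```

```text
time_s: 6.35
position: [0.6247, 0.0699, 0.3924]
eef_rot: [[-0.004, 1.0, 0.004], [1.0, 0.004, 0.003], [0.003, 0.004, -1.0]]
wrist_force: [0.4, 2.7, 6.1]
grip_width: 0.0083
grasp_force: 41.7
time_s: 6.55
position: [0.6218, 0.0698, 0.3919]
eef_rot: [[-0.004, 1.0, 0.007], [1.0, 0.004, 0.003], [0.003, 0.007, -1.0]]
wrist_force: [0.6, 2.5, 6.8]
grip_width: 0.0083
grasp_force: 41.7
time_s: 6.75
position: [0.6189, 0.0698, 0.3916]
eef_rot: [[-0.004, 1.0, 0.011], [1.0, 0.004, 0.003], [0.003, 0.011, -1.0]]
wrist_force: [3.0, 3.5, 6.8]
grip_width: 0.0085
grasp_force: 41.5
```

```bash
python3 -m crank '[[2.5,[0,0,0],0],[2.5,[0,0,0],0],[2.5,[0,0,0],0],[2.5,[0,0,0],0]]'; python3 -c "
from h import *
o=ctrl.get_obs();d=eyes.get_image('wrist')
d2=eyes.get_image('scene')
im=np.hstack([cv2.resize(d['frame'],(400,300)),cv2.resize(d2['frame'][100:340,190:510],(400,300))])
cv2.imwrite('pics/w2.png',im[:,:,::-1])"
```

```text
time_s: 7.15
position: [0.6159, 0.0681, 0.3875]
eef_rot: [[-0.002, 1.0, -0.002], [1.0, 0.002, -0.001], [-0.001, -0.002, -1.0]]
wrist_force: [0.6, -0.4, 0.2]
grip_width: 0.0251
grasp_force: 0.0
```

View pics/w2.png

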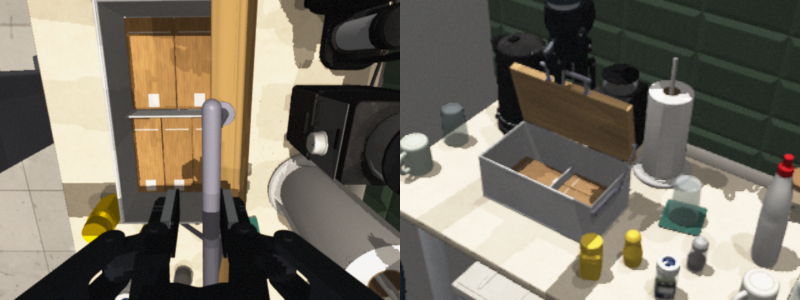

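The lid stands at the stay with the bar loose between the fingers. Both bays show cartons, at picture (160,60) and (160,155). Next I'll rise clear and go to the spice jar.

```bash
python3 -m crank '[[2.5,[0,0,-4],0],[2.5,[0,0,-8],0],[6.5,[0,-2,-10],0],[7.5,[-4,-5,-10],0.1],[7.5,[-8,-7,-9],0.2]]'; python3 -c "
from h import *
go(.44,-.25,.30,-.53)"
```

```text
time_s: 7.75
position: [0.5469, -0.0116, 0.4802]
eef_rot: [[0.196, 0.981, 0.004], [0.981, -0.196, -0.0], [0.001, 0.004, -1.0]]
wrist_force: [1.0, -1.6, 0.1]
grip_width: 0.0679
grasp_force: 0.0
t 7.75 pos [ 0.5469 -0.0116  0.4802] ya -0.198 F [ 1.  -1.6  0.1] -> shift [-25.49  -5.87  17.98] roll 0.332
```

```bash
python3 -m crank '[[8.5,[-4,-1,2],0.1],[8.5,[-8,-1,5],0.2],[8.5,[-12,-2,8],0.3],[8.5,[-16,-3,11],0.33],[8.5,[-20,-3,13],0.33]]'; python3 -c "
from h import *
go(.476,-.283,.28,-.53)"
```

```text
time_s: 8.25
position: [0.4757, -0.2024, 0.3465]
eef_rot: [[0.503, 0.864, -0.001], [0.864, -0.503, 0.004], [0.003, -0.003, -1.0]]
wrist_force: [0.3, 0.8, 0.2]
grip_width: 0.0849
grasp_force: 0.0
t 8.25 pos [ 0.4757 -0.2024  0.3465] ya -0.527 F [0.3 0.8 0.2] -> shift [-6.97  4.1   6.62] roll 0.003
```

```bash
python3 -m crank '[[8.5,[-3,2,2],0],[8.5,[-5.5,3.5,4],0],[8.5,[-7,4.1,6.3],0],[8.5,[-7,4.1,6.3],0]]'; python3 -c "
from h import *
o=ctrl.get_obs();d=eyes.get_image('wrist');c=wristcam(d,o)
go(.476,-.283,.28,-.53)
for X in [(.476,-.283,.098),(.579,-.305,.09)]: print(X,proj(c,X).round(1))
cv2.imwrite('pics/w3.png',d['frame'][:,:,::-1]); np.savez('pics/w3.npz',K=c[0],R=c[1],t=c[2])"
```

```text
time_s: 8.65
position: [0.475, -0.285, 0.2824]
eef_rot: [[0.508, 0.861, -0.007], [0.861, -0.508, -0.0], [-0.004, -0.006, -1.0]]
wrist_force: [-1.6, 0.8, 0.2]
grip_width: 0.085
grasp_force: 0.0
t 8.7 pos [ 0.4765 -0.2838  0.2839] ya -0.531 F [ 0.2  0.1 -0.1] -> shift [ 0.04 -0.09  0.4 ] roll -0.001
(0.476, -0.283, 0.098) [317.1 228.7]
(0.579, -0.305, 0.09) [470.8 176.3]
```

View pics/w3.png

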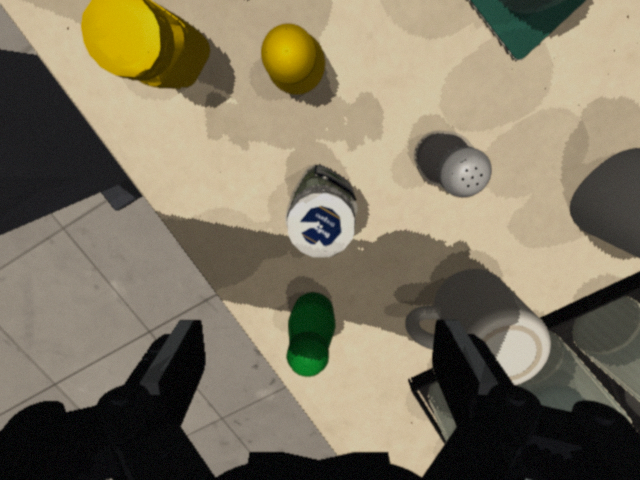

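The cap centre is at (322,225) and the salt shaker's dome at (466,172). Both are the right-coloured objects.

```bash
python3 -c "
from h import *
d=np.load('pics/w3.npz');c=(d['K'],d['R'],d['t'])
s=plane(c,(322,225),.098);print(s,plane(c,(466,172),.088))
go(s[0],s[1],.065+.054,-.53)"
```

```text
[ 0.48009284 -0.28243444  0.098     ] [ 0.577904   -0.30151289  0.088     ]
t 8.7 pos [ 0.4765 -0.2838  0.2839] ya -0.531 F [ 0.2  0.1 -0.1] -> shift [ 0.33  0.3  16.49] roll -0.001
```

```bash
python3 -m crank '[[8.5,[0.2,0.15,4],0],[8.5,[0.2,0.15,8],0],[8.5,[0.2,0.15,12],0],[8.5,[0.2,0.15,15],0],[8.5,[0.2,0.15,16.5],0]]'; python3 -m crank '[[8.5,[0,0,0],0],[4,[0,0,0],0],[4,[0,0,0],0],[4,[0,0,0],0],[4,[0,0,0],0]]' 35; python3 -c "
from h import *
go(.478,-.282,.065+.054,-.53)"
```

```text
time_s: 9.2
position: [0.4811, -0.2793, 0.1188]
eef_rot: [[0.5, 0.866, -0.002], [0.866, -0.5, 0.002], [0.001, -0.003, -1.0]]
wrist_force: [-0.4, -1.0, 0.3]
grip_width: 0.085
grasp_force: 0.0
time_s: 9.7
position: [0.4818, -0.2828, 0.1227]
eef_rot: [[0.503, 0.864, 0.003], [0.864, -0.503, -0.001], [0.001, 0.003, -1.0]]
wrist_force: [-1.6, 0.9, 6.3]
grip_width: 0.0508
grasp_force: 35.7
t 9.7 pos [ 0.4818 -0.2828  0.1227] ya -0.527 F [-1.6  0.9  6.3] -> shift [-0.13 -0.37  0.37] roll 0.003
```

```bash
python3 -m crank '[[4,[0,0,0],0],[4,[0,0,0],0]]' 35; python3 -m crank '[[4,[0,0,-1],0],[4,[0,0,-2],0],[4,[0,0,-3],0],[4,[0,0,-3],0]]'; python3 -c "
from h import *
o=ctrl.get_obs();d=eyes.get_image('wrist')
d2=eyes.get_image('scene')
im=np.hstack([cv2.resize(d['frame'],(400,300)),cv2.resize(d2['frame'][220:400,300:540],(400,300))])
cv2.imwrite('pics/w4.png',im[:,:,::-1])"
```

```text
time_s: 9.9
position: [0.4818, -0.2828, 0.1227]
eef_rot: [[0.503, 0.864, 0.004], [0.864, -0.503, -0.001], [0.001, 0.003, -1.0]]
wrist_force: [-0.8, 0.3, 7.3]
grip_width: 0.0508
grasp_force: 35.7
time_s: 10.3
position: [0.4818, -0.2826, 0.1524]
eef_rot: [[0.503, 0.864, 0.004], [0.864, -0.503, -0.001], [0.001, 0.004, -1.0]]
wrist_force: [0.1, -0.6, -1.4]
grip_width: 0.0503
grasp_force: 36.8
```

View pics/w4.png

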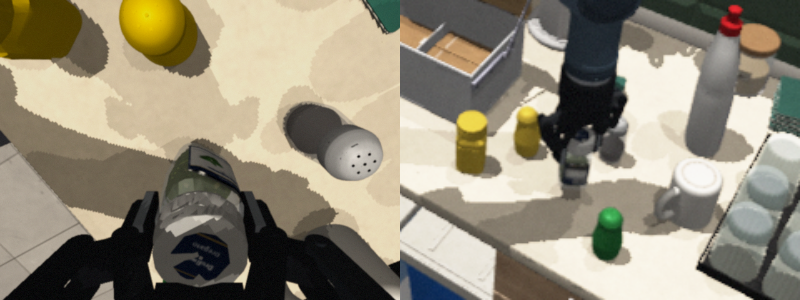

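The jar is lifted upright in the grip, and its weight shows as about 1.4 N. Next I'll carry it to the left bay.

```bash
python3 -m crank '[[4,[0,0,-4],0],[4,[0,0,-8],0],[4,[0,0,-12],0],[4,[1,-1,-15],0],[4,[3,-2,-15],-0.05]]'; python3 -c "
from h import *
go(.535,.1445,.30,0)"
```

```text
time_s: 10.9
position: [0.4792, -0.2494, 0.3046]
eef_rot: [[0.462, 0.887, 0.007], [0.887, -0.462, -0.004], [-0.0, 0.008, -1.0]]
wrist_force: [0.2, 0.1, -0.4]
grip_width: 0.0502
grasp_force: 37.2
t 10.9 pos [ 0.4792 -0.2494  0.3046] ya -0.481 F [ 0.2  0.1 -0.4] -> shift [ 37.51 -13.27   0.35] roll -0.481
```

```bash
python3 -m crank '[[4,[4,-1.4,0],-0.08],[4,[8,-2.8,0],-0.16],[4,[12,-4.2,0],-0.24],[4,[16,-5.7,0],-0.32],[4,[20,-7.1,0],-0.4]]'; python3 -c "
from h import *
go(.535,.1445,.30,0)"
```

```text
time_s: 11.4
position: [0.5065, -0.0339, 0.3]
eef_rot: [[0.074, 0.997, -0.001], [0.997, -0.074, 0.001], [0.001, -0.001, -1.0]]
wrist_force: [1.6, -0.6, -0.0]
grip_width: 0.0506
grasp_force: 37.2
t 11.4 pos [ 0.5065 -0.0339  0.3   ] ya -0.074 F [ 1.6 -0.6 -0. ] -> shift [1.80e+01 1.52e+00 1.00e-02] roll -0.074
```

```bash
python3 -m crank '[[4,[4,0.3,0],-0.03],[4,[8,0.6,0],-0.07],[4,[12,1,0],-0.07],[4,[16,1.3,0],-0.07],[4,[18,1.5,0],-0.07]]'; python3 -m crank '[[4,[0,0.5,1],0],[4,[0,1,2],0],[4,[0,1.5,3],0],[4,[0,1.5,3],0],[4,[0,1.5,3],0]]';python3 -c "
from h import *
go(.55,.1445,.18,0)
o=ctrl.get_obs();d=eyes.get_image('wrist');c=wristcam(d,o)
d2=eyes.get_image('top')
for X in [(.5575-.061,.1445,.125),(.5575,.1445+.0755,.125),(.5575,.069,.059)]: print(X,proj(c,X).round(1))
im=np.hstack([cv2.resize(d['frame'],(400,300)),cv2.resize(d2['frame'][160:310,190:390],(400,300))])
cv2.imwrite('pics/w5.png',im[:,:,::-1])"
```

```text
time_s: 11.9
position: [0.5354, 0.1476, 0.2996]
eef_rot: [[0.001, 1.0, -0.001], [1.0, -0.001, 0.001], [0.001, -0.001, -1.0]]
wrist_force: [0.5, 0.1, -0.2]
grip_width: 0.0504
grasp_force: 37.2
time_s: 12.4
position: [0.5509, 0.1404, 0.2698]
eef_rot: [[0.01, 1.0, -0.001], [1.0, -0.01, -0.001], [-0.001, -0.001, -1.0]]
wrist_force: [-0.5, 0.1, -0.8]
grip_width: 0.0501
grasp_force: 37.2
t 12.4 pos [0.5509 0.1404 0.2698] ya -0.01 F [-0.5  0.1 -0.8] -> shift [ 0.41 -0.09  8.98] roll -0.01
(0.4965, 0.1445, 0.125) [220.3 247.3]
(0.5575, 0.21999999999999997, 0.125) [327.5 105.9]
(0.5575, 0.069, 0.059) [326.3 308. ]
```

View pics/w5.png

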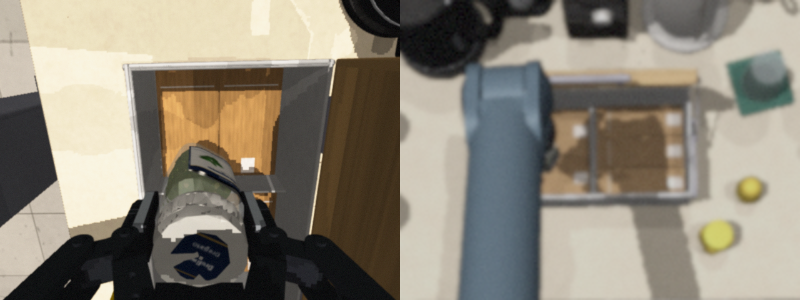

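The jar hangs over the left bay; the rim and side wall appear where predicted, and the lid face is clear. I'll lower it, then feel for contact in 1.5 mm steps with a guard that stops the chain.

```bash
python3 -m crank '[[4,[0.4,0,2.5],0],[4,[0.4,0,5],0],[4,[0.4,0,7.5],0],[4,[0.4,0,9],0],[4,[0.4,0,9],0]]' 35
ok(){ cat >o.txt; grep -E 'position|wrist_f' o.txt|tr '\n' ' ';echo; awk '/wrist_f/{gsub(/[\[\],]/,"");exit !($4<1.5)}' o.txt; }
cat > ok.sh <<'E'
ok(){ cat >o.txt; grep -E 'position|wrist_f' o.txt|tr '\n' ' ';echo; awk '/wrist_f/{gsub(/[\[\],]/,"");exit !($4<1.5)}' o.txt; }
E
python3 -m crank '[[4,[0,0,0.15],0],[4,[0,0,0.15],0]]'|ok && python3 -m crank '[[4,[0,0,0.15],0],[4,[0,0,0.15],0]]'|ok && python3 -m crank '[[4,[0,0,0.15],0],[4,[0,0,0.15],0]]'|ok && python3 -m crank '[[4,[0,0,0.15],0],[4,[0,0,0.15],0]]'|ok && python3 -m crank '[[4,[0,0,0.15],0],[4,[0,0,0.15],0]]'|ok
```

```text
time_s: 13.0
position: [0.5495, 0.1463, 0.1786]
eef_rot: [[0.007, 1.0, -0.004], [1.0, -0.007, -0.002], [-0.002, -0.004, -1.0]]
wrist_force: [-1.5, -0.3, -1.2]
grip_width: 0.0505
grasp_force: 37.1
position: [0.5521, 0.1467, 0.1802] wrist_force: [-0.0, -0.7, -0.3] 
position: [0.5515, 0.1468, 0.1781] wrist_force: [0.8, 0.2, -0.0] 
position: [0.551, 0.1467, 0.1759] wrist_force: [-0.5, -0.3, -0.6] 
position: [0.5508, 0.1466, 0.1741] wrist_force: [-0.4, -0.3, -0.8] 
position: [0.5509, 0.1465, 0.1726] wrist_force: [-0.7, 0.8, -0.6]
```

```bash
. ./ok.sh
python3 -m crank '[[4,[0,0,0.15],0],[4,[0,0,0.15],0]]'|ok && python3 -m crank '[[4,[0,0,0.15],0],[4,[0,0,0.15],0]]'|ok && python3 -m crank '[[4,[0,0,0.15],0],[4,[0,0,0.15],0]]'|ok && python3 -m crank '[[4,[0,0,0.15],0],[4,[0,0,0.15],0]]'|ok && python3 -m crank '[[4,[0,0,0.15],0],[4,[0,0,0.15],0]]'|ok && python3 -m crank '[[4,[0,0,0.15],0],[4,[0,0,0.15],0]]'|ok && python3 -m crank '[[4,[0,0,0.15],0],[4,[0,0,0.15],0]]'|ok && python3 -m crank '[[4,[0,0,0.15],0],[4,[0,0,0.15],0]]'|ok && python3 -m crank '[[4,[0,0,0.15],0],[4,[0,0,0.15],0]]'|ok && python3 -m crank '[[4,[0,0,0.15],0],[4,[0,0,0.15],0]]'|ok && python3 -m crank '[[4,[0,0,0.15],0],[4,[0,0,0.15],0]]'|ok && python3 -m crank '[[4,[0,0,0.15],0],[4,[0,0,0.15],0]]'|ok && python3 -m crank '[[4,[0,0,0.15],0],[4,[0,0,0.15],0]]'|ok && python3 -m crank '[[4,[0,0,0.15],0],[4,[0,0,0.15],0]]'|ok
```

```text
position: [0.5509, 0.1466, 0.1711] wrist_force: [-0.2, -0.1, -0.6] 
position: [0.5509, 0.1466, 0.1696] wrist_force: [-0.5, 0.5, -0.5] 
position: [0.5509, 0.1466, 0.1682] wrist_force: [-0.2, 1.0, -0.2] 
position: [0.5509, 0.1466, 0.1667] wrist_force: [0.3, -0.1, -1.1] 
position: [0.5509, 0.1466, 0.1652] wrist_force: [0.6, -0.3, -0.7] 
position: [0.5509, 0.1466, 0.1637] wrist_force: [-0.6, 0.2, -0.3] 
position: [0.5509, 0.1466, 0.1622] wrist_force: [0.3, 0.2, -0.1] 
position: [0.5509, 0.1466, 0.1606] wrist_force: [0.5, 0.5, -2.5] 
position: [0.5509, 0.1466, 0.1592] wrist_force: [0.0, -1.2, -1.1] 
position: [0.5509, 0.1466, 0.1577] wrist_force: [-0.2, 0.2, -1.1] 
position: [0.5509, 0.1466, 0.1561] wrist_force: [-0.5, 0.3, -1.8] 
position: [0.5509, 0.1466, 0.1547] wrist_force: [0.4, 0.4, -1.1] 
position: [0.5509, 0.1466, 0.1532] wrist_force: [-0.0, -0.4, -0.4] 
position: [0.5509, 0.1466, 0.1517] wrist_force: [0.2, 0.1, -0.6]
```

```bash
. ./ok.sh
python3 -m crank '[[4,[0,0,0.15],0],[4,[0,0,0.15],0]]'|ok && python3 -m crank '[[4,[0,0,0.15],0],[4,[0,0,0.15],0]]'|ok && python3 -m crank '[[4,[0,0,0.15],0],[4,[0,0,0.15],0]]'|ok && python3 -m crank '[[4,[0,0,0.15],0],[4,[0,0,0.15],0]]'|ok && python3 -m crank '[[4,[0,0,0.15],0],[4,[0,0,0.15],0]]'|ok && python3 -m crank '[[4,[0,0,0.15],0],[4,[0,0,0.15],0]]'|ok && python3 -m crank '[[4,[0,0,0.15],0],[4,[0,0,0.15],0]]'|ok && python3 -m crank '[[4,[0,0,0.15],0],[4,[0,0,0.15],0]]'|ok && python3 -m crank '[[4,[0,0,0.15],0],[4,[0,0,0.15],0]]'|ok && python3 -m crank '[[4,[0,0,0.15],0],[4,[0,0,0.15],0]]'|ok && python3 -m crank '[[4,[0,0,0.15],0],[4,[0,0,0.15],0]]'|ok && python3 -m crank '[[4,[0,0,0.15],0],[4,[0,0,0.15],0]]'|ok
```

```text
position: [0.5509, 0.1466, 0.1501] wrist_force: [0.1, -0.4, -0.3] 
position: [0.5509, 0.1466, 0.1487] wrist_force: [-0.2, -0.4, -1.6] 
position: [0.5513, 0.1466, 0.1476] wrist_force: [-0.1, 0.5, 0.9] 
position: [0.5522, 0.1466, 0.1462] wrist_force: [3.6, 0.1, -2.0] 
position: [0.5525, 0.1468, 0.1448] wrist_force: [4.9, 0.5, -2.3] 
position: [0.5526, 0.1467, 0.1437] wrist_force: [5.9, -0.2, 1.5]
```

The sideways push (Fx +6 N, no vertical load) means the front finger's knuckle is brushing the front rim. I'll back up, shift 9 mm toward the hinge and continue.

```bash
. ./ok.sh
python3 -m crank '[[4,[0,0.2,-0.6],0],[4,[0,0.6,-0.6],0],[4,[0,0.9,-0.6],0],[4,[0,0.9,-0.6],0]]'|ok; python3 -m crank '[[4,[0,0,0.2],0],[4,[0,0,0.4],0],[4,[0,0,0.4],0]]'|ok && python3 -m crank '[[4,[0,0,0.15],0],[4,[0,0,0.15],0]]'|ok && python3 -m crank '[[4,[0,0,0.15],0],[4,[0,0,0.15],0]]'|ok && python3 -m crank '[[4,[0,0,0.15],0],[4,[0,0,0.15],0]]'|ok 
```

```text
position: [0.5593, 0.1464, 0.1481] wrist_force: [0.6, 0.3, -0.5] 
position: [0.5595, 0.1465, 0.1444] wrist_force: [-0.4, -0.3, 0.5] 
position: [0.5598, 0.1465, 0.1435] wrist_force: [-2.5, -0.5, 2.5]
```

```bash
. ./ok.sh
python3 -m crank '[[4,[0,0,0],0],[4,[0,0,0],0]]'|ok;python3 -m crank '[[4,[0,0,0],0]]'|ok;python3 -m crank '[[4,[0,0,0.1],0],[4,[0,0,0.1],0]]'|ok;python3 -m crank '[[4,[0,0,0.1],0],[4,[0,0,0.1],0]]'|ok; python3 -c "
from cell import ctrl
print(ctrl.get_obs()['ft_torque'])"
```

```text
position: [0.5598, 0.1465, 0.1435] wrist_force: [-2.8, 0.7, 2.6] 
position: [0.5599, 0.1465, 0.1434] wrist_force: [-1.8, 0.1, 3.7] 
position: [0.5601, 0.1465, 0.1426] wrist_force: [-2.6, 0.2, 5.8] 
position: [0.5601, 0.1465, 0.1418] wrist_force: [-3.5, -0.6, 6.6] 
[-0.13426711  0.69197964  0.05119516]
```

Fz grows about 2.3 N/mm, as the cartons should (2.5 N/mm), so the jar is standing on them. I'll ease off slightly and release.

```bash
. ./ok.sh
python3 -m crank '[[4,[0,0,-0.15],0],[4,[0,0,-0.15],0]]'|ok;python3 -m crank '[[5.3,[0,0,-0.15],0],[5.6,[0,0,-0.15],0],[5.9,[0,0,-0.15],0],[5.9,[0,0,-0.15],0]]'; python3 -m crank '[[5.9,[0,0,-1],0],[5.9,[0,0,-3],0],[5.9,[0,0,-6],0],[5.9,[0,0,-10],0],[5.9,[0,-1,-14.5],0]]'; python3 -c "
from h import *
go(.53,-.02,.30,0)"
```

```text
position: [0.5602, 0.1466, 0.1431] wrist_force: [-2.5, -0.0, 4.3] 
time_s: 20.2
position: [0.5601, 0.1466, 0.1442]
eef_rot: [[0.007, 1.0, 0.0], [1.0, -0.007, -0.0], [-0.0, 0.0, -1.0]]
wrist_force: [0.2, -0.3, -1.4]
grip_width: 0.0589
grasp_force: 0.0
time_s: 20.7
position: [0.5482, 0.146, 0.2886]
eef_rot: [[0.008, 1.0, -0.005], [1.0, -0.008, -0.003], [-0.003, -0.005, -1.0]]
wrist_force: [-0.0, 1.2, 0.7]
grip_width: 0.0587
grasp_force: 0.0
t 20.7 pos [0.5482 0.146  0.2886] ya -0.008 F [-0.   1.2  0.7] -> shift [-16.62  -1.69  -1.08] roll -0.008
```

```bash
python3 -m crank '[[6.5,[-4,-0.5,0],0.05],[6.5,[-8.5,-1,0],0.1],[6.5,[-13,-1.5,0],0.15],[6.5,[-17.5,-2,0],0.22],[7,[-22,-2,0],0.3]]'; python3 -c "
from h import *
T=dict(np.load('pics/top0.npz'));ct=cam(T)
C=lambda u,v:(220+u/3.3,185+v/3.3)
print('soap base',plane(ct,C(700,75),.0),'mug',plane(ct,C(757,185),.085))
w=eyes.get_image('scene');cv2.imwrite('pics/s6.png',w['frame'][:,:,::-1])
go(.578,-.3025,.28,-.48)"
```

```text
time_s: 21.2
position: [0.5276, -0.0751, 0.2901]
eef_rot: [[0.305, 0.952, 0.001], [0.952, -0.305, 0.002], [0.002, 0.0, -1.0]]
wrist_force: [0.5, 0.4, 0.1]
grip_width: 0.0696
grasp_force: 0.0
soap base [ 0.67764293 -0.42087028  0.        ] mug [ 0.54927816 -0.44603778  0.085     ]
t 21.25 pos [ 0.5265 -0.0853  0.291 ] ya -0.325 F [-0.7 -6.1  0.7] -> shift [-18.93  11.8    1.23] roll 0.155
```

```bash
python3 -m crank '[[7.5,[-4,2.3,0],0.05],[7.5,[-8,4.6,0],0.1],[7.5,[-12,7.2,0],0.15],[7.5,[-16,9.8,0],0.15],[7.5,[-19,11.8,0],0.15]]'; python3 -m crank '[[7.5,[0,0,1],0],[7.5,[0,0,1],0]]'; python3 -c "
from h import *
o=ctrl.get_obs();d=eyes.get_image('wrist');c=wristcam(d,o)
g=cv2.cvtColor(d['frame'],cv2.COLOR_RGB2HSV)
p=proj(c,(.578,-.3025,.088));print(p)
x,y=p.astype(int);cr=g[y-60:y+60,x-60:x+60]
m=((cr[:,:,2]>140)&(cr[:,:,1]<30)).astype(np.uint8)
n,l,s,ce=cv2.connectedComponentsWithStats(m);i=1+np.argmax(s[1:,4]);q=ce[i]+[x-60,y-60];print(s[i],q,plane(c,q,.082))
go(.578,-.3025,.109,-.48)"
```

```text
time_s: 21.75
position: [0.5836, -0.2932, 0.29]
eef_rot: [[0.443, 0.897, 0.0], [0.897, -0.443, -0.002], [-0.002, 0.001, -1.0]]
wrist_force: [-0.1, 1.2, 1.4]
grip_width: 0.0751
grasp_force: 0.0
time_s: 21.95
position: [0.5825, -0.2907, 0.2783]
eef_rot: [[0.443, 0.896, -0.002], [0.896, -0.443, 0.001], [-0.0, -0.002, -1.0]]
wrist_force: [0.1, 0.2, -0.3]
grip_width: 0.0749
grasp_force: 0.0
[318.22186339 247.49471689]
[ 47  44  33  32 730] [320.95479452 246.29315068] [ 0.57912157 -0.30451884  0.082     ]
t 22.0 pos [ 0.5832 -0.289   0.2786] ya -0.457 F [ 0.   0.9 -0.1] -> shift [-1.46  0.17 16.95] roll 0.023
```

```bash
python3 -m crank '[[7.5,[-1.5,0.3,4],0.02],[7.5,[-1.5,0.3,8],0.02],[7.5,[-1.5,0.3,12],0.02],[7.5,[-1.5,0.3,15],0.02],[7.5,[-1.5,0.3,16.9],0.02]]' 35; python3 -m crank '[[7.5,[0,0,0],0],[3.6,[0,0,0],0],[3.6,[0,0,0],0],[3.6,[0,0,0],0],[3.6,[0,0,0],0]]'; python3 -m crank '[[3.6,[0,0,0],0]]'; python3 -m crank '[[3.6,[0,0,-1],0],[3.6,[0,0,-3],0],[3.6,[0,0,-3],0]]'
```

```text
time_s: 22.5
position: [0.5795, -0.3008, 0.1077]
eef_rot: [[0.456, 0.89, -0.003], [0.89, -0.456, 0.004], [0.002, -0.004, -1.0]]
wrist_force: [-0.8, 0.2, -0.6]
grip_width: 0.0748
grasp_force: 0.0
time_s: 23.0
position: [0.5807, -0.3055, 0.113]
eef_rot: [[0.459, 0.888, 0.003], [0.888, -0.459, -0.001], [0.001, 0.003, -1.0]]
wrist_force: [-0.4, 0.7, 6.2]
grip_width: 0.0366
grasp_force: 34.1
time_s: 23.1
position: [0.5807, -0.3055, 0.113]
eef_rot: [[0.459, 0.888, 0.003], [0.888, -0.459, -0.001], [0.001, 0.003, -1.0]]
wrist_force: [-1.5, 1.6, 7.0]
grip_width: 0.0369
grasp_force: 34.1
time_s: 23.4
position: [0.5814, -0.3066, 0.1443]
eef_rot: [[0.459, 0.888, 0.006], [0.888, -0.459, -0.003], [-0.0, 0.007, -1.0]]
wrist_force: [0.6, -0.6, -0.9]
grip_width: 0.037
grasp_force: 34.3
```

Lifted; it is gripped at the narrower neck, with the weight showing at about 0.9 N. Next I'll carry it to the right bay.

```bash
python3 -m crank '[[3.6,[0,0,-4],0],[3.6,[0,0,-8],0],[3.6,[0,0,-12],0],[3.6,[2,-1.5,-14.5],-0.05],[3.6,[5,-3.5,-14.5],-0.1]]' 35; python3 -c "
from h import *
go(.54,-.01,.29,0)"
```

```text
time_s: 23.9
position: [0.5722, -0.2492, 0.2913]
eef_rot: [[0.372, 0.928, 0.01], [0.928, -0.372, -0.006], [-0.002, 0.011, -1.0]]
wrist_force: [0.3, -1.1, -1.0]
grip_width: 0.0366
grasp_force: 34.7
t 23.9 pos [ 0.5722 -0.2492  0.2913] ya -0.382 F [ 0.3 -1.1 -1. ] -> shift [ 21.   -11.9   -0.05] roll -0.382
```

```bash
python3 -m crank '[[3.6,[4,-2.4,0],-0.08],[3.6,[8,-4.8,0],-0.16],[3.6,[12,-7.2,0],-0.24],[3.6,[16,-9.5,0],-0.32],[3.6,[19,-11,0],-0.38]]';python3 -m crank '[[3.6,[2,-0.3,0],0],[3.6,[2,-0.3,0],0],[3.6,[2,-0.3,0],0]]'; python3 -c "
from h import *
go(.561,-.01,.17,0)
o=ctrl.get_obs();d=eyes.get_image('wrist');c=wristcam(d,o);cv2.imwrite('pics/w7.png',d['frame'][:,:,::-1])
print(proj(c,(.5575-.061,.07,.125)),proj(c,(.5575,.067,.059)))
"
```

```text
time_s: 24.4
position: [0.5382, -0.0238, 0.2853]
eef_rot: [[-0.008, 1.0, -0.0], [1.0, 0.008, 0.002], [0.002, -0.0, -1.0]]
wrist_force: [0.2, 0.2, -0.5]
grip_width: 0.037
grasp_force: 34.7
time_s: 24.7
position: [0.536, -0.0075, 0.2856]
eef_rot: [[-0.004, 1.0, 0.001], [1.0, 0.004, -0.0], [-0.0, 0.001, -1.0]]
wrist_force: [-0.1, 0.2, -1.2]
grip_width: 0.0368
grasp_force: 34.7
t 24.7 pos [ 0.536  -0.0075  0.2856] ya 0.004 F [-0.1  0.2 -1.2] -> shift [-0.25  2.49 11.56] roll 0.004
[243.7000402  109.45291666] [347.42471014 112.04822868]
```

```bash
. ./ok.sh
python3 -m crank '[[3.6,[-0.25,1,2],0],[3.6,[-0.25,2,5],0],[3.6,[-0.25,2.5,8],0],[3.6,[-0.25,2.5,11],0],[3.6,[-0.25,2.5,11.5],0]]'|ok && python3 -m crank '[[3.6,[0,0,0.15],0],[3.6,[0,0,0.3],0],[3.6,[0,0,0.3],0]]'|ok && python3 -m crank '[[3.6,[0,0,0.15],0],[3.6,[0,0,0.3],0],[3.6,[0,0,0.3],0]]'|ok && python3 -m crank '[[3.6,[0,0,0.15],0],[3.6,[0,0,0.15],0]]'|ok && python3 -m crank '[[3.6,[0,0,0.15],0],[3.6,[0,0,0.15],0]]'|ok && python3 -m crank '[[3.6,[0,0,0.15],0],[3.6,[0,0,0.15],0]]'|ok && python3 -m crank '[[3.6,[0,0,0.15],0],[3.6,[0,0,0.15],0]]'|ok && python3 -m crank '[[3.6,[0,0,0.15],0],[3.6,[0,0,0.15],0]]'|ok && python3 -m crank '[[3.6,[0,0,0.15],0],[3.6,[0,0,0.15],0]]'|ok && python3 -m crank '[[3.6,[0,0,0.15],0],[3.6,[0,0,0.15],0]]'|ok && python3 -m crank '[[3.6,[0,0,0.15],0],[3.6,[0,0,0.15],0]]'|ok
```

```text
position: [0.5586, -0.0119, 0.167] wrist_force: [-0.4, 0.1, -1.4] 
position: [0.5622, -0.0101, 0.169] wrist_force: [0.6, -0.1, -0.7] 
position: [0.5612, -0.0094, 0.1646] wrist_force: [-0.1, 0.4, -1.1] 
position: [0.561, -0.0095, 0.1627] wrist_force: [0.5, 0.4, -1.7] 
position: [0.561, -0.0096, 0.1611] wrist_force: [-0.7, -1.2, -1.7] 
position: [0.561, -0.0096, 0.1596] wrist_force: [0.0, -0.2, -1.4] 
position: [0.561, -0.0096, 0.1582] wrist_force: [-0.6, -0.4, -0.4] 
position: [0.561, -0.0096, 0.1567] wrist_force: [-0.2, 0.1, -0.9] 
position: [0.561, -0.0096, 0.1552] wrist_force: [-1.0, 0.5, -1.3] 
position: [0.561, -0.0096, 0.1537] wrist_force: [-0.6, 0.8, -1.0] 
position: [0.561, -0.0096, 0.1522] wrist_force: [-1.4, 0.1, -1.3]
```

```bash
. ./ok.sh
python3 -m crank '[[3.6,[0,0,0.15],0],[3.6,[0,0,0.15],0]]'|ok && python3 -m crank '[[3.6,[0,0,0.15],0],[3.6,[0,0,0.15],0]]'|ok && python3 -m crank '[[3.6,[0,0,0.15],0],[3.6,[0,0,0.15],0]]'|ok && python3 -m crank '[[3.6,[0,0,0.15],0],[3.6,[0,0,0.15],0]]'|ok && python3 -m crank '[[3.6,[0,0,0.15],0],[3.6,[0,0,0.15],0]]'|ok && python3 -m crank '[[3.6,[0,0,0.15],0],[3.6,[0,0,0.15],0]]'|ok && python3 -m crank '[[3.6,[0,0,0.15],0],[3.6,[0,0,0.15],0]]'|ok && python3 -m crank '[[3.6,[0,0,0.15],0],[3.6,[0,0,0.15],0]]'|ok && python3 -m crank '[[3.6,[0,0,0.15],0],[3.6,[0,0,0.15],0]]'|ok && python3 -m crank '[[3.6,[0,0,0.15],0],[3.6,[0,0,0.15],0]]'|ok && python3 -m crank '[[3.6,[0,0,0.15],0],[3.6,[0,0,0.15],0]]'|ok && python3 -m crank '[[3.6,[0,0,0.15],0],[3.6,[0,0,0.15],0]]'|ok && python3 -m crank '[[3.6,[0,0,0.15],0],[3.6,[0,0,0.15],0]]'|ok && python3 -m crank '[[3.6,[0,0,0.15],0],[3.6,[0,0,0.15],0]]'|ok
```

```text
position: [0.5611, -0.0096, 0.1507] wrist_force: [0.4, 0.1, -0.6] 
position: [0.5612, -0.0096, 0.1496] wrist_force: [-1.0, 0.2, 2.2]
```

```bash
. ./ok.sh
python3 -m crank '[[3.6,[0,0,0],0],[3.6,[0,0,0],0]]'|ok; python3 -m crank '[[3.6,[0,0,0.1],0],[3.6,[0,0,0.1],0]]'|ok
```

```text
position: [0.5612, -0.0096, 0.1496] wrist_force: [-0.1, 0.1, 1.4] 
position: [0.5613, -0.0096, 0.1486] wrist_force: [-1.0, -0.2, 3.3]
```

Fz rises about 2 N/mm with the foot at about 36 mm, so it is touching the cartons. I'll release it and retreat.

```bash
python3 -m crank '[[4,[0,0,0],0],[4.4,[0,0,0],0],[4.9,[0,0,0],0],[5.5,[0,0,0],0],[5.5,[0,0,0],0]]'; python3 -m crank '[[5.7,[0,0,-1],0],[5.7,[0,0,-3],0],[5.7,[0,0,-6],0],[5.7,[0,-1,-10],0],[5.7,[0,-3,-14],0]]'; python3 -m crank '[[5.7,[0,-3,-2],0],[5.7,[0,-7,-4],0],[5.7,[0,-10,-4],0],[5.7,[0,-10,-4],0],[5.7,[0,-10,-4],0]]'; python3 -c "
from h import *
w=eyes.get_image('wrist')['frame'];t=eyes.get_image('top')['frame'];s=eyes.get_image('scene')['frame']
r=lambda a:cv2.resize(a,(400,300),interpolation=2)
im=np.vstack([np.hstack([r(w),r(t[160:310,210:410])]),np.hstack([r(s[160:370,180:460]),r(s[120:360,180:500])])])
cv2.imwrite('pics/fin.png',im[:,:,::-1]);print(ctrl.get_obs()['time_s'])"
```

```text
time_s: 28.75
position: [0.5612, -0.0096, 0.1483]
eef_rot: [[-0.003, 1.0, 0.0], [1.0, 0.003, -0.0], [-0.0, 0.0, -1.0]]
wrist_force: [-0.4, -0.1, -1.2]
grip_width: 0.0551
grasp_force: 0.0
time_s: 29.25
position: [0.5319, -0.0097, 0.2904]
eef_rot: [[-0.003, 1.0, 0.001], [1.0, 0.003, -0.002], [-0.002, 0.001, -1.0]]
wrist_force: [0.0, 1.3, 2.4]
grip_width: 0.0571
grasp_force: 0.0
time_s: 29.75
position: [0.4309, -0.0101, 0.3289]
eef_rot: [[-0.003, 1.0, 0.002], [1.0, 0.003, 0.004], [0.004, 0.002, -1.0]]
wrist_force: [-0.5, -0.2, -0.1]
grip_width: 0.0569
grasp_force: 0.0
29.9
```

View pics/fin.png

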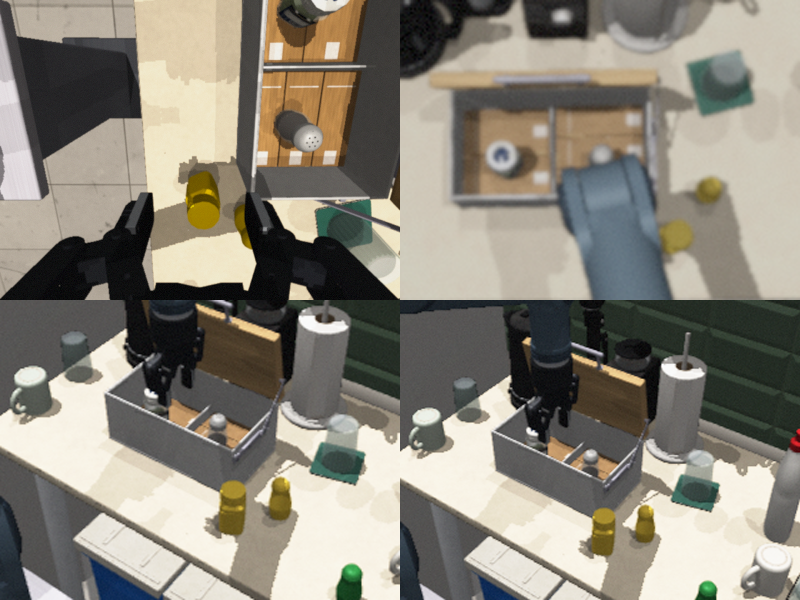

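The final picture shows the spice jar upright in the left bay (top crop (500,157)) and the salt shaker upright in the right bay (600,155). The lid is propped open, the bystanders are where they were, and the gripper is clear.

```bash
python3 -c "
from cell import job
print(job.finish_job())"
```

```text
the job is handed in; nothing more can be done
None
```

The job is handed in at about 30 s: the lid is propped on its stay, the spice jar stands in the left bay and the salt shaker in the right, each let go only after it touched the cartons, and the bystanders were left untouched; one finger did brush the bin's front rim at about 6 N while I lowered the jar.

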